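Open the feed lane barrier and push the casting to its stop

TASK

Push the striped counterweighted barrier arm up past its balance point so that it stays raised by itself, then push the blue bearing pedestal along the lane, under the raised arm, until it sits against the orange end stop. Only push: nothing is to be lifted or carried, the arm must not be flung up, and everything else on the bench stays where it is. Finish with the hand clear.

Things in the scene. Friction and masses are not known exactly. Their poses are not given: they have to be found in the camera images.
- lane: green feed lane fixed to the bench; place and yaw vary. Origin: on the bench surface under the lane's middle, straight under the barrier arm; x runs along the lane to the end stop (away from the robot), y left, z up. Floor 6 mm above the bench, x = -152 to +137 mm, 90 mm wide; steel side rails 66 mm apart inside, 8 mm thick, tops 20 mm above the bench, x = -150 to +125 mm.
- post_top (a point): top centre, 121 mm above the bench, of the grey post at the lane's left side that carries the barrier's axle; 26 mm long in the lane's x (x = 24 to 50 mm), 44 mm wide in y (centre y = +110 mm).
- barrier (a joint): barrier arm angle, rad: 0 = lowered, level across the lane on its rest; grows as the free end rises, in the upright plane x = 0 of the lane. Balance point about 1.0; past it the arm falls on by itself, damped, within about 3 s to its stop at 1.75 (just past vertical, leaning away from the lane) and stays; let go earlier it falls back to 0. 1.5 to 2.5 N upward near the free end raises it slowly.
- barrier_pivot (a point): centre of the barrier's axle (parallel to the lane's x), 110 mm left of the lane's middle line, 95 mm above the bench. Lowered, the yellow, red-banded arm runs from here 270 mm along the lane's -y; section 12 mm (x) by 16 mm high, underside 87 mm above the bench. Counterweight, dark steel, 52 mm diameter, 30 mm thick, centred 42 mm behind and 42 mm above the axle.
- barrier_end (a point): centre of the black ball (22 mm diameter) at the free end of the barrier arm, 270 mm from the axle. The last 110 mm of the arm, right of the lane, are free and clear underneath: push up there.
- pedestal: blue bearing pedestal, about 0.7 kg, loose in the lane on the robot's side of the barrier. Origin: centre of its underside, 6 mm above the bench; x along the lane but for a slight yaw. Block 64 mm long (x), 56 mm wide, 55 mm high, with a round boss (48 mm diameter, 50 mm long) on top, 96 mm high in all: too high to pass the lowered arm. It slides on the lane floor.
- end_stop (a point): middle of the near face of the orange end stop, on the lane floor (stop 90 mm wide, top 56 mm above the bench). The pedestal is home when its front face touches it: its origin is then 32 mm short of this point.
- spare_pedestal: bystander: grey pedestal of the same shape, left of the lane; leave alone. Origin: centre of underside.
- spray_can: bystander: blue and yellow spray can, 52 mm diameter, 165 mm high, left of and beyond the post; leave alone. Origin: centre of underside.
- bar_offcut: bystander: steel bar offcut standing upright, 36 mm diameter, 70 mm high, to the right of the lane's far end; leave alone. Origin: centre of underside.
- wrench: bystander: wrench 180 mm long, lying to the right; leave alone.
- hammer: bystander: hammer lying to the left; leave alone.
- mug: bystander: white mug, 80 mm diameter, 90 mm high, to the right; leave alone. Origin: centre of underside.
- jar: bystander: amber jar with steel lid, 70 mm diameter, 90 mm high, to the left; leave alone. Origin: centre of underside.
Things that resemble listed ones, but are neither listed nor needed, are in the scene too. What is shaped like the pedestal but brown or turquoise is not meant.

How it is judged (in metres and radians):
On the way:
1. the barrier arm is up past its balance point and at its raised stop, the pedestal still on the near side (value of joint barrier above 1.65 rad and x of pedestal in the frame of lane below 0 m), for 0.3 s.
At the end, for the whole second after the job is handed in: The barrier arm rests raised at its stop (joint over 1.65 rad) and the blue pedestal stands upright on the lane floor, at rest, its front face within 6 mm of the orange end stop (value of joint barrier above 1.65 rad and x of pedestal in the frame of lane above 0.087 m and horizontal distance between pedestal and end_stop below 0.04 m and angle between pedestal's own z axis and vertical below 0.08 rad and height (world z) of pedestal below 0.01 m and linear speed of pedestal below 0.02 m/s); the robot touches nothing.
It fails at once if the pedestal is lifted (over 15 mm) or tipped (over 0.35 rad) (height (world z) of pedestal above 0.021 m or angle between pedestal's own z axis and vertical above 0.35 rad).
It fails at once if the barrier arm is flung (faster than 3 rad/s) (velocity of joint barrier above 3 rad/s).
It fails at once if a bystander is moved by more than 25 mm (distance of any of spare_pedestal, spray_can, bar_offcut, wrench, hammer, mug, jar from where it was at the start of the episode above 0.025 m).
It also fails if it takes over 56 s, if anything falls off the work surface, if the arm or the gripper's body presses on something with over 40 N, if the wrist force passes 120 N, or if a joint passes its speed limit or range.

ROBOT

A 6-joint arm with a two-finger parallel gripper is mounted at the origin on the work surface. World frame = base frame: x ahead of the robot, y to its left, z up, the work surface at z = 0. Lengths are in mm, angles in rad, forces in N, time in s.
With the tool pointing down it reaches from about 350 to 875 mm from the base axis. Payload 4.2 kg.
Tool frame: the origin (TCP) lies at the very end of the fingers, on their centre line; the grasp point (between the pads) lies arm.grip_point_offset behind it (arm.grip_point_offset is the distance from the TCP to the grasp point, in mm); z points along the fingers, y is the line along which they close (so a half turn about z gives the same grasp; the last joint's range is limited). The gripper opens to 85 mm and grips with 20 to 120 N. Pads are 22 mm wide; open, the fingers measure 114 mm over their backs; the gripper's body (76 mm by 85 mm) begins 54 mm behind the grasp point. The pads swing forward as they close: fully open they stand 13 mm farther back than shut.
Start: joints at [-1.072, 0.385, 0.008, 0, -1.194, -0.259], TCP at [148.46, -607.09, 231.312] pointing down, gripper open.
Joint ranges: [-3.14, 3.14], [-1.21, 2.06], [-1.07, 1.41], [-3.16, 2.05], [-2.99, -0.16], [-3.1, 3.1]. Speed limits (rad/s): [2.79, 2.79, 3.14, 3.14, 3.14, 3.14].

INTERFACE

Orientations are given as a unit quaternion [x, y, z, w].
In Python, from bench import arm, cams, ticket gives the robot as it stands.
- The arm moves only by the tool servo_tool, never from a script. Its argument "commands" is a list that holds one entry, the list of rows, each a list of 7 numbers: the closure in counts, from 0 (fully open) to 255 (shut), then the shift along the tool's x, y, z in m, then the turn, a rotation vector about the tool's x, y, z in degrees. In form: [[[grip, x, y, z, ax, ay, az], ...]]. A call has 1 to 10 rows; each row shifts and turns the commanded pose from where the row before left it, along the tool's axes as they then stand; what a row does not reach is not made up. A row lasts 1/12 s, in which the tool goes at most 41.7 mm and 7.16 degrees, less where a joint would pass 70% of its speed; a pose out of reach is approached as far as the arm can. A call with a gripper value outside its range is refused whole. The fingers move at their own pace and stop on an object; the grip force is fixed at half the most. Time passes only in rows, so rows that do not move let the fingers close. It gives the time, the measured TCP pose, the force, the opening and the grip force at its end, in the units of the state.
- arm.read_state(): the state, without advancing time (a new reading comes with each control period).
- cams.get_image(name): name is "scene" or "top"; returns a dict with "frame" (480x640x3 uint8, blue, green, red), "K" (3x3 intrinsics, pixels), "k1" (the pictures are not rectified: a ray, as slopes to the right and down, at radius r is drawn at 1 + k1 r^2 times it, then the intrinsics apply), "T" (4x4, takes a point from camera to world coordinates). Camera axes: x right, y up, looking along -z (the intrinsics and any distortion apply to the point x, -y, -z); pixel columns grow to the right and rows downward; lengths in mm; the calibration is good to about 2 mm. A picture is of the moment at which its call begins. There is no depth.
- ticket.job_done(): hands the job in; it is judged then, once.
The state is a dict: "clock": time; "joints": joint angles; "joint_vel": joint speeds; "joint_efforts": joint torques, N m; "position": TCP position; "ee_rot": TCP orientation; "contact_force": force on the tool from outside, world axes, zero at the start; "wrist_torque": the same for the moment, N m; "gripper_width": finger opening in mm; "grasp_force": force on a finger pad.
Only numpy, scipy, OpenCV 4.12 (cv2) and the standard library are available. Lean on these libraries where they do the work, as an engineer would, in place of code of your own. Each camera call takes 0.05 s, during which the arm holds its last target. There are 200 camera calls.

## Working session

There is one attempt and no reset: what is moved stays moved. The work goes in short steps, Python scripts to look and compute and a tool call to move; the robot and the scene stay as the last step left them, time stands still between calls to the robot, and variables do not carry over. Pictures are saved under pics/ and viewed, at most 10 in all, crops included, and the job is handed in when it is done.

Besides the shell and the picture viewer there is one more tool, called after "Call:" by a JSON object that holds its "fn" and its "kwargs". servo_tool: Moves the arm, as the interface text tells. Its arguments: {"type":"object","properties":{"commands":{"type":"array","items":{"type":"array","items":{"type":"array","items":{"type":"number"}}}}},"required":["commands"]}

```bash
mkdir -p pics
python3 - <<'E'
from bench import arm,cams
import cv2,numpy as np
for n in("scene","top"):
    d=cams.get_image(n); cv2.imwrite(f"pics/{n}0.png",d["frame"]); print(n,d["K"],d["k1"],d["T"])
s=arm.read_state(); print(s, arm.grip_point_offset)
E
```

```text
scene [[440.30420514   0.         313.11147173]
 [  0.         440.30420514 237.43501683]
 [  0.           0.           1.        ]] -0.034604225651363445 [[-1.17503260e-01 -5.45710706e-01  8.29694407e-01  1.38440355e+03]
 [ 9.92801068e-01 -8.40850592e-02  8.52979657e-02  7.51610356e+01]
 [ 2.32168903e-02  8.33744282e-01  5.51662440e-01  6.56751982e+02]
 [ 0.00000000e+00  0.00000000e+00  0.00000000e+00  1.00000000e+00]]
top [[572.00647197   0.         312.11041137]
 [  0.         572.00647197 236.13670036]
 [  0.           0.           1.        ]] -0.01599315644914791 [[-3.12955891e-03  9.93344071e-01 -1.15142360e-01  3.85254400e+02]
 [-9.99881423e-01 -1.37225697e-03  1.53380953e-02  1.05045535e+01]
 [ 1.50780012e-02  1.15176708e-01  9.93230577e-01  1.32982052e+03]
 [ 0.00000000e+00  0.00000000e+00  0.00000000e+00  1.00000000e+00]]
{'clock': 0.1, 'joints': array([-1.07234991e+00,  3.85463346e-01,  6.75178053e-03, -4.34571720e-04,
       -1.19399794e+00, -2.58579225e-01]), 'joint_vel': array([-1.05849858e-03, -3.09835171e-03,  2.76857592e-03,  2.81013202e-03,
       -5.65411918e-05, -1.61648160e-04]), 'joint_efforts': array([-2.44086395e-04, -3.93319774e+01,  1.88929528e+01,  4.19795126e+00,
       -2.59818175e-03,  1.97269145e-06]), 'position': array([ 148.36095903, -606.59347954,  230.33669267]), 'ee_rot': array([-1.19566655e-01,  9.92825694e-01,  9.63513363e-04, -1.65827684e-04]), 'contact_force': array([0.15066498, 0.01865041, 0.48615413]), 'wrist_torque': array([-3.90901835e-02, -5.72942129e-05,  9.43866704e-03]), 'grasp_force': 0.0, 'gripper_width': 85.5045318003406} 18.700000000000003
```

View pics/scene0.png

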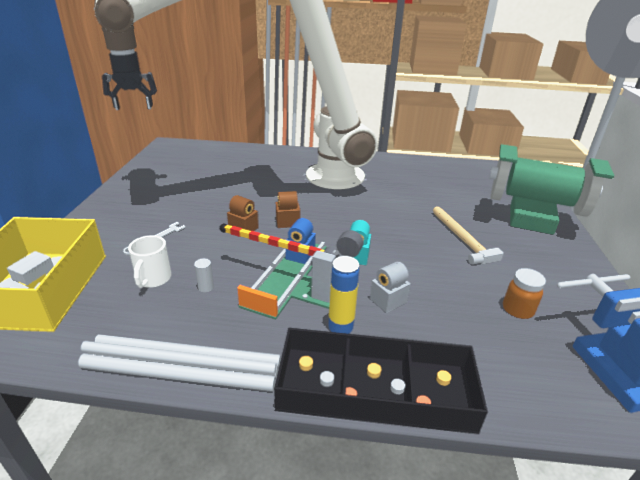

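View pics/top0.png

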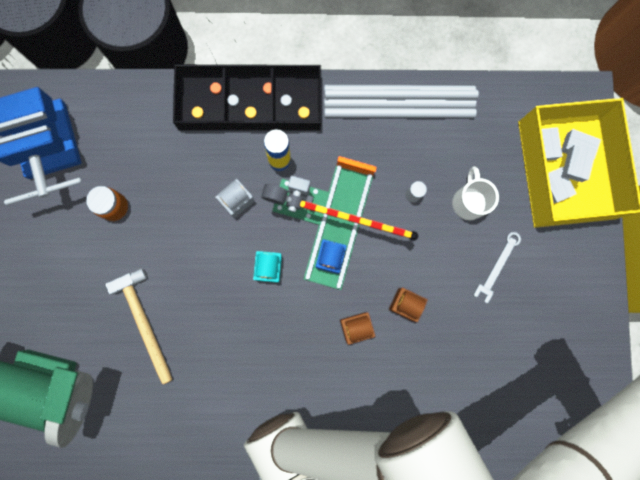

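The top view shows the ball at (414,236), the end stop at about (357,165), the lane's near end at about (323,283), the pedestal at (331,256), and brown decoys at (358,328) and (409,304). I'll zoom in for accuracy.

```bash
cat > h.py <<'E'
import numpy as np,cv2
from bench import arm,cams
def ray(d,uv):
    K=d["K"];p=(np.array(uv,float)-[K[0,2],K[1,2]])/[K[0,0],K[1,1]]
    q=p.copy()
    for _ in range(20): q=p/(1+d["k1"]*(q@q))
    v=d["T"][:3,:3]@np.array([q[0],-q[1],-1]); return d["T"][:3,3],v
def atz(d,uv,z):
    o,v=ray(d,uv); return o+v*(z-o[2])/v[2]
def proj(d,P):
    R=d["T"][:3,:3];c=R.T@(np.array(P,float)-d["T"][:3,3]);q=np.array([c[0],-c[1]])/-c[2]
    q=q*(1+d["k1"]*(q@q));return q*[d["K"][0,0],d["K"][1,1]]+[d["K"][0,2],d["K"][1,2]]
E
python3 - <<'E'
import cv2
f=cv2.imread("pics/top0.png")[148:293,255:430]
cv2.imwrite("pics/top0z.png",cv2.resize(f,None,fx=4,fy=4,interpolation=cv2.INTER_CUBIC))
E
```

```text
(no output)
```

View pics/top0z.png

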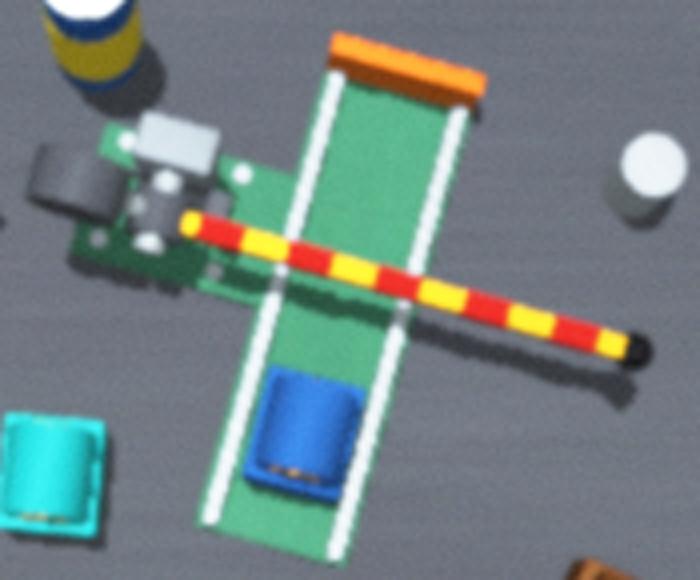

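The crop shows the rails, ball, stop and pedestal clearly. The ball is at (638,351) in zoomed pixels, with the rail ends at (210,520), (338,75), (336,558) and (460,110).

Run:
```python
from h import *
from scipy.optimize import least_squares
d=cams.get_image("top")
Z=lambda u,v:(255+(u+.5)/4-.5,148+(v+.5)/4-.5)
pts=[((210,523),(-150,37,20)),((338,73),(125,37,20)),((336,562),(-150,-37,20)),((461,107),(125,-37,20)),
((198,525),(-152,45,6)),((347,565),(-152,-45,6)),((638,351),(0,-160,95)),((332,34),(149,45,56)),((487,74),(149,-45,56))]
def W(p,P):
    x,y,t=p;c,s=np.cos(t),np.sin(t);return [x+c*P[0]-s*P[1],y+s*P[0]+c*P[1],P[2]]
M=[atz(d,Z(*u),P[2]) for u,P in pts]
f=lambda p:np.concatenate([np.array(W(p,P)[:2])-m[:2] for (u,P),m in zip(pts[:7],M)])
r=least_squares(f,[600,0,-.2]);p=r.x;print("lane",p,f(p).round(1))
def L(w):
    c,s=np.cos(p[2]),np.sin(p[2]);dx,dy=w[0]-p[0],w[1]-p[1];return np.round([c*dx+s*dy,-s*dx+c*dy],1)
print("stop top",[L(m) for m in M[7:]])
# pedestal block top corners z=61 : near-left, near-right ; boss top centre
for u in [(243,478),(341,502)]: print("ped bottom/near top corner",L(atz(d,Z(*u),61)))
for u in [(270,366),(366,388)]: print("ped far top edge z61",L(atz(d,Z(*u),61)))
for u in [(263,468),(340,486)]: print("boss near end z78",L(atz(d,Z(*u),78)))
for P in [(0,-160,95),(0,-45,95),(-232,0,0),(-75,0,6)]: print(P,np.round(W(p,P),1))
s=cams.get_image("scene")
for n,P in dict(ball=(0,-160,95),rl=(-150,37,20),rr=(125,-37,20)).items(): print(n,proj(s,W(p,P)).round(1))
for n,u in dict(brown1=(358,328),brown2=(409,304),offcut=(418,190),mug=(475,200),turq=(267,267)).items(): w=atz(d,u,50);print(n,w.round(),L(w))
```

```text
lane [ 5.73130210e+02 -7.55875217e+01 -2.77340240e-01] [-0.9 -0.9  0.9 -0.7  1.2 -0.2  0.9 -0.1 -0.1  0.5 -1.5 -0.2 -0.4  1.6]
stop top [array([135.9,  46.6]), array([137.7, -44.6])]
ped bottom/near top corner [-122.1   27.1]
ped bottom/near top corner [-120.2  -28.9]
ped far top edge z61 [-57.8  29.5]
ped far top edge z61 [-55.1 -25.4]
boss near end z78 [-115.    18.1]
boss near end z78 [-113.   -25.2]
(0, -160, 95) [ 529.3 -229.5   95. ]
(0, -45, 95) [ 560.8 -118.9   95. ]
(-232, 0, 0) [350.  -12.1   0. ]
(-75, 0, 6) [501.  -55.1   6. ]
ball [222.7 227.4]
rl [321.9 240.8]
rr [243.2 297.3]
brown1 [ 329. -110.   50.] [-225.7 -100.3]
brown2 [ 381. -225.   50.] [-143.9 -196.1]
offcut [ 639. -251.   50.] [ 111.7 -150.8]
mug [ 616. -381.   50.] [ 125.1 -282.3]
turq [464.  92.  50.] [-150.5  131.2]
```

Lane pose fits to within about 1.5 mm: (573, -76) with yaw -0.277. The pedestal is at lane x of about -89 and the stop face at about 125. To raise the arm I'll tilt the fingers 40° and slide them under it from the far side.

```bash
cat > go.py <<'E'
# usage: go.py grip step_mm step_deg x,y,z,tilt [x,y,z,tilt...]  lane frame; prints rows from current measured pose
import sys
from h import *
from scipy.spatial.transform import Rotation as Ro, Slerp
X,Y,T=573.13,-75.59,-.27734
Lr=Ro.from_euler('z',T)
s=arm.read_state(); p=np.array(s["position"]);R=Ro.from_quat(s["ee_rot"])
t=R.inv()
lp=Lr.inv().apply(p-[X,Y,0]); print("t",round(s["clock"],2),"lane",lp.round(1),"F",Lr.inv().apply(s["contact_force"]).round(1),"j",np.round(s["joints"],2),"w",round(s["gripper_width"],1))
g,sm,sd=map(float,sys.argv[1:4]); rows=[]
for a in sys.argv[4:]:
    v=list(map(float,a.split(',')))
    P=Lr.apply(v[:3])+[X,Y,0]; Q=Lr*Ro.from_matrix(np.diag([-1,1,-1]))*Ro.from_euler('y',v[3],degrees=True)
    ang=np.degrees((R.inv()*Q).magnitude()); n=max(1,int(np.ceil(max(np.linalg.norm(P-p)/sm,ang/sd))))
    S=Slerp([0,1],Ro.concatenate([R,Q])); p0=p.copy()
    for i in range(1,n+1):
        tp=p0+(P-p0)*i/n; tr=S(i/n)
        d=R.inv().apply(tp-p)/1000; w=np.degrees((R.inv()*tr).as_rotvec())
        r=np.r_[d.round(3),w.round(1)]; rows.append([int(g)]+[float(q)+0. for q in r])
        p=p+R.apply(r[:3]*1000); R=R*Ro.from_rotvec(r[3:],degrees=True)
for i in range(0,len(rows),10): print(str([rows[i:i+10]]).replace(' ',''))
E
python3 go.py 255 36 6.5 73,-100,230,40 73,-100,130,40
```

```text
t 0.2 lane [-263.1 -627.2  230.6] F [-0.1  0.7 -0.2] j [-1.07  0.39  0.01 -0.   -1.19 -0.26] w 85.3
[[[255,-0.031,0.016,0.0,-0.6,2.2,1.6],[255,-0.03,0.017,-0.001,-0.5,2.1,1.6],[255,-0.03,0.018,-0.002,-0.6,2.2,1.5],[255,-0.029,0.019,-0.003,-0.6,2.2,1.6],[255,-0.028,0.02,-0.003,-0.6,2.2,1.6],[255,-0.028,0.02,-0.005,-0.5,2.1,1.6],[255,-0.027,0.021,-0.005,-0.6,2.2,1.6],[255,-0.026,0.022,-0.007,-0.6,2.2,1.5],[255,-0.025,0.023,-0.006,-0.5,2.1,1.6],[255,-0.025,0.023,-0.008,-0.6,2.2,1.6]]]
[[[255,-0.023,0.025,-0.009,-0.6,2.2,1.6],[255,-0.023,0.025,-0.008,-0.5,2.1,1.6],[255,-0.021,0.025,-0.01,-0.6,2.2,1.5],[255,-0.02,0.027,-0.01,-0.6,2.2,1.6],[255,-0.019,0.027,-0.011,-0.6,2.2,1.6],[255,-0.018,0.027,-0.011,-0.5,2.1,1.6],[255,-0.017,0.028,-0.011,-0.6,2.2,1.5],[255,-0.016,0.029,-0.012,-0.6,2.2,1.6],[255,-0.021,0.0,0.026,0.0,0.0,0.0],[255,-0.022,0.0,0.025,0.0,0.0,0.0]]]
[[[255,-0.021,0.0,0.026,0.0,0.0,0.0]]]
```

Call:
{"fn": "servo_tool", "kwargs": {"commands": [[[255, -0.031, 0.016, 0.0, -0.6, 2.2, 1.6], [255, -0.03, 0.017, -0.001, -0.5, 2.1, 1.6], [255, -0.03, 0.018, -0.002, -0.6, 2.2, 1.5], [255, -0.029, 0.019, -0.003, -0.6, 2.2, 1.6], [255, -0.028, 0.02, -0.003, -0.6, 2.2, 1.6], [255, -0.028, 0.02, -0.005, -0.5, 2.1, 1.6], [255, -0.027, 0.021, -0.005, -0.6, 2.2, 1.6], [255, -0.026, 0.022, -0.007, -0.6, 2.2, 1.5], [255, -0.025, 0.023, -0.006, -0.5, 2.1, 1.6], [255, -0.025, 0.023, -0.008, -0.6, 2.2, 1.6]]]}}

```text
clock: 1.03
position: [409.2, -375.3, 230.5]
ee_rot: [0.02, 0.981, 0.026, -0.193]
contact_force: [0.3, -1.9, 0.9]
gripper_width: 0.3
grasp_force: 0.0
```

Call:
{"fn": "servo_tool", "kwargs": {"commands": [[[255, -0.023, 0.025, -0.009, -0.6, 2.2, 1.6], [255, -0.023, 0.025, -0.008, -0.5, 2.1, 1.6], [255, -0.021, 0.025, -0.01, -0.6, 2.2, 1.5], [255, -0.02, 0.027, -0.01, -0.6, 2.2, 1.6], [255, -0.019, 0.027, -0.011, -0.6, 2.2, 1.6], [255, -0.018, 0.027, -0.011, -0.5, 2.1, 1.6], [255, -0.017, 0.028, -0.011, -0.6, 2.2, 1.5], [255, -0.016, 0.029, -0.012, -0.6, 2.2, 1.6], [255, 0, 0, 0, 0, 0, 0]]]}}

```text
clock: 1.78
position: [620.3, -187.6, 224.4]
ee_rot: [0.128, 0.93, 0.047, -0.342]
contact_force: [-1.0, 0.4, -3.0]
gripper_width: 0.2
grasp_force: 0.0
```

```bash
python3 go.py 255 30 6.5 73,-100,129,40 -10,-100,30,40 | tee /dev/stderr >/dev/null
python3 - <<'E'
from h import *
d=cams.get_image("scene"); f=d["frame"][60:330,120:480]; cv2.imwrite("pics/s1.png",cv2.resize(f,None,fx=2,fy=2,interpolation=cv2.INTER_CUBIC))
E
```

```text
t 1.78 lane [ 76.1 -94.8 224.4] F [-1.1  0.1 -3. ] j [-0.1   0.82  0.65 -0.13 -2.09 -1.77] w 0.2
[[[255,-0.015,-0.001,0.019,0.0,-0.1,0.1],[255,-0.015,-0.002,0.018,-0.1,-0.1,0.0],[255,-0.014,-0.001,0.019,0.0,-0.1,0.1],[255,-0.015,-0.001,0.019,0.0,0.0,0.0],[255,0.0,0.0,0.026,0.0,0.0,0.0],[255,0.0,0.0,0.026,0.0,0.0,0.0],[255,0.0,0.0,0.025,0.0,0.0,0.0],[255,0.0,0.0,0.026,0.0,0.0,0.0],[255,0.0,0.0,0.026,0.0,0.0,0.0]]]
```

View pics/s1.png

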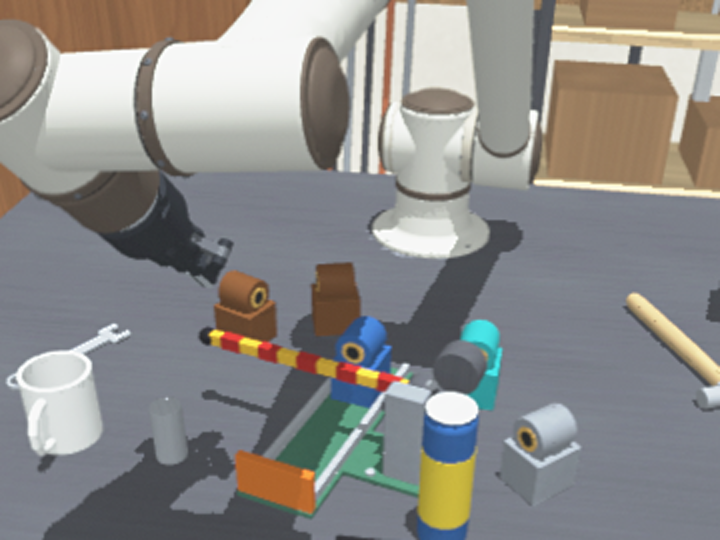

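The scene view shows the tool beyond the barrier, tilted back toward the robot. The links are well above the spray can and the post. The ball is at zoomed (207,336) and the offcut at (168,430). I'll go on with the descent.

Call:
{"fn": "servo_tool", "kwargs": {"commands": [[[255, -0.015, -0.001, 0.019, 0, -0.1, 0.1], [255, -0.015, -0.002, 0.018, -0.1, -0.1, 0], [255, -0.014, -0.001, 0.019, 0, -0.1, 0.1], [255, -0.015, -0.001, 0.019, 0, 0, 0], [255, 0, 0, 0, 0, 0, 0], [255, 0, 0, 0, 0, 0, 0]]]}}

```text
clock: 2.33
position: [611.2, -197.1, 134.5]
ee_rot: [0.132, 0.931, 0.047, -0.338]
contact_force: [-1.0, -0.0, 0.8]
gripper_width: 0.3
grasp_force: 0.0
```

```bash
python3 go.py 255 26 6.5 73,-100,129,40 -10,-100,30,40
```

```text
t 2.33 lane [  69.9 -106.4  134.5] F [-0.9 -0.3  0.8] j [-0.11  0.86  0.5  -0.11 -1.9  -1.74] w 0.3
[[[255,-0.006,0.006,0.002,0.1,0.1,-0.3],[255,0.0,0.0,0.026,0.0,0.0,0.0],[255,0.0,0.0,0.026,0.0,0.0,0.0],[255,0.0,0.0,0.026,0.0,0.0,0.0],[255,0.0,0.0,0.026,0.0,0.0,0.0],[255,0.0,0.001,0.025,0.0,0.0,0.0]]]
```

Call:
{"fn": "servo_tool", "kwargs": {"commands": [[[255, -0.006, 0.006, 0.002, 0, 0, -0.3], [255, 0, 0, 0, 0, 0, 0], [255, 0, 0, 0.026, 0, 0, 0], [255, 0, 0, 0.026, 0, 0, 0], [255, 0, 0, 0.026, 0, 0, 0], [255, 0, 0, 0.026, 0, 0, 0], [255, 0, 0, 0.025, 0, 0, 0], [255, 0, 0, 0, 0, 0, 0], [255, 0, 0, 0, 0, 0, 0]]]}}

```text
clock: 3.08
position: [538.3, -168.9, 31.2]
ee_rot: [0.129, 0.932, 0.047, -0.336]
contact_force: [0.9, -0.2, 1.0]
gripper_width: 0.0
grasp_force: 0.0
```

```bash
python3 go.py 255 15 6 -10,-99,45,40 -10,-96,85,40 -10,-84,130,40 -10,-64,175,40;python3 - <<'E'
from h import *
d=cams.get_image("scene"); f=d["frame"][60:330,120:480]; cv2.imwrite("pics/s2.png",cv2.resize(f,None,fx=2,fy=2,interpolation=cv2.INTER_CUBIC))
E
```

```text
t 3.08 lane [ -7.9 -99.3  31.2] F [1.  0.1 1. ] j [-0.09  0.84  0.16 -0.12 -1.58 -1.72] w 0.0
[[[255,0.01,0.0,-0.009,0.0,0.3,0.1],[255,0.009,0.001,-0.01,0.0,0.0,0.0],[255,0.008,0.001,-0.011,0.0,0.0,0.0],[255,0.009,0.001,-0.01,0.0,0.0,0.0],[255,0.007,0.003,-0.009,0.0,0.0,0.0],[255,0.008,0.003,-0.008,0.0,0.0,0.0],[255,0.007,0.003,-0.009,0.0,0.0,0.0],[255,0.007,0.003,-0.008,0.0,0.0,0.0],[255,0.007,0.005,-0.009,0.0,0.0,0.0],[255,0.007,0.005,-0.008,0.0,0.0,0.0]]]
[[[255,0.008,0.005,-0.009,0.0,0.0,0.0],[255,0.007,0.005,-0.009,0.0,0.0,0.0]]]
```

View pics/s2.png

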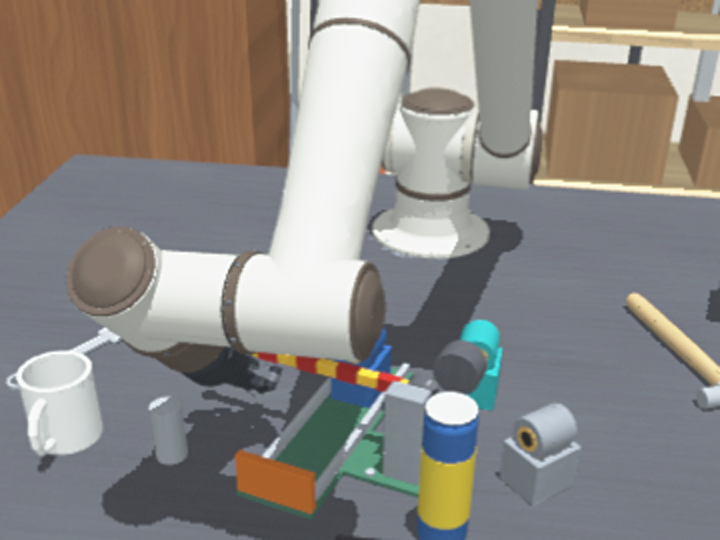

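The fingers are now under the arm, with the tip beyond it at lane (-8,-99,31). I'll start lifting along the arc.

Call:
{"fn": "servo_tool", "kwargs": {"commands": [[[255, 0.01, 0, -0.009, 0, 0, 0], [255, 0.008, 0, -0.01, 0, 0, 0], [255, 0.008, 0.001, -0.01, 0, 0, 0], [255, 0.008, 0.001, -0.01, 0, 0, 0], [255, 0.008, 0.002, -0.009, 0, 0, 0], [255, 0.008, 0.003, -0.009, 0, 0, 0], [255, 0.008, 0.003, -0.009, 0, 0, 0], [255, 0.008, 0.003, -0.009, 0, 0, 0]]]}}

```text
clock: 3.8
position: [541.0, -156.0, 131.9]
ee_rot: [0.13, 0.933, 0.048, -0.333]
contact_force: [7.5, -0.4, -2.8]
gripper_width: 0.0
grasp_force: 3.2
```

```bash
python3 go.py 255 13 6 -10,-66,170,40 -10,-39,205,40 -10,-5,230,40 -10,20,243,40
```

```text
t 3.8 lane [ -8.9 -86.1 131.9] F [ 7.3  1.7 -2.8] j [-0.07  0.73  0.23 -0.14 -1.74 -1.76] w 0.0
[[[255,0.006,0.005,-0.007,0.0,0.2,0.0],[255,0.006,0.005,-0.007,0.1,0.2,0.1],[255,0.007,0.005,-0.008,0.0,0.2,0.0],[255,0.006,0.005,-0.007,0.0,0.1,0.0],[255,0.006,0.007,-0.007,0.0,0.0,0.0],[255,0.005,0.007,-0.006,0.0,0.0,0.0],[255,0.006,0.006,-0.007,0.0,0.0,0.0],[255,0.006,0.007,-0.007,0.0,0.0,0.0],[255,0.004,0.009,-0.005,0.0,0.0,0.0],[255,0.004,0.008,-0.004,0.0,0.0,0.0]]]
[[[255,0.004,0.009,-0.005,0.0,0.0,0.0],[255,0.004,0.008,-0.005,0.0,0.0,0.0],[255,0.003,0.008,-0.003,0.0,0.0,0.0],[255,0.002,0.009,-0.003,0.0,0.0,0.0],[255,0.003,0.008,-0.004,0.0,0.0,0.0]]]
```

Contact force is about 7 N and the arm is rising. Next come the rest of the arc and then a pause.

Call:
{"fn": "servo_tool", "kwargs": {"commands": [[[255, 0.006, 0.005, -0.007, 0, 0, 0], [255, 0.006, 0.005, -0.007, 0, 0, 0], [255, 0.006, 0.005, -0.008, 0, 0, 0], [255, 0.006, 0.005, -0.007, 0, 0, 0], [255, 0.006, 0.007, -0.007, 0, 0, 0], [255, 0.005, 0.007, -0.006, 0, 0, 0], [255, 0.006, 0.006, -0.007, 0, 0, 0], [255, 0.006, 0.007, -0.007, 0, 0, 0], [255, 0.004, 0.009, -0.005, 0, 0, 0], [255, 0.004, 0.008, -0.005, 0, 0, 0]]]}}

```text
clock: 4.63
position: [558.4, -94.1, 217.9]
ee_rot: [0.13, 0.933, 0.048, -0.332]
contact_force: [8.0, -2.8, -1.3]
gripper_width: 0.0
grasp_force: 1.6
```

Call:
{"fn": "servo_tool", "kwargs": {"commands": [[[255, 0.004, 0.009, -0.005, 0, 0, 0], [255, 0.004, 0.008, -0.005, 0, 0, 0], [255, 0.003, 0.008, -0.003, 0, 0, 0], [255, 0.002, 0.009, -0.003, 0, 0, 0], [255, 0.003, 0.008, -0.004, 0, 0, 0], [255, 0, 0, 0, 0, 0, 0], [255, 0, 0, 0, 0, 0, 0]]]}}

```text
clock: 5.22
position: [567.5, -53.5, 243.5]
ee_rot: [0.129, 0.932, 0.048, -0.336]
contact_force: [-0.7, 0.5, -0.2]
gripper_width: 0.3
grasp_force: 0.0
```

```bash
python3 go.py 255 13 6 -10,20,243,40;python3 - <<'E'
from h import *
d=cams.get_image("scene"); f=d["frame"][60:330,120:480]; cv2.imwrite("pics/s3.png",cv2.resize(f,None,fx=2,fy=2,interpolation=cv2.INTER_CUBIC))
E
```

```text
t 5.22 lane [-11.4  19.7 243.5] F [-0.8  0.3 -0.2] j [ 0.07  0.65  0.41 -0.24 -1.98 -1.93] w 0.3
[[[255,-0.001,0.0,-0.001,0.1,0.3,0.2]]]
```

View pics/s3.png

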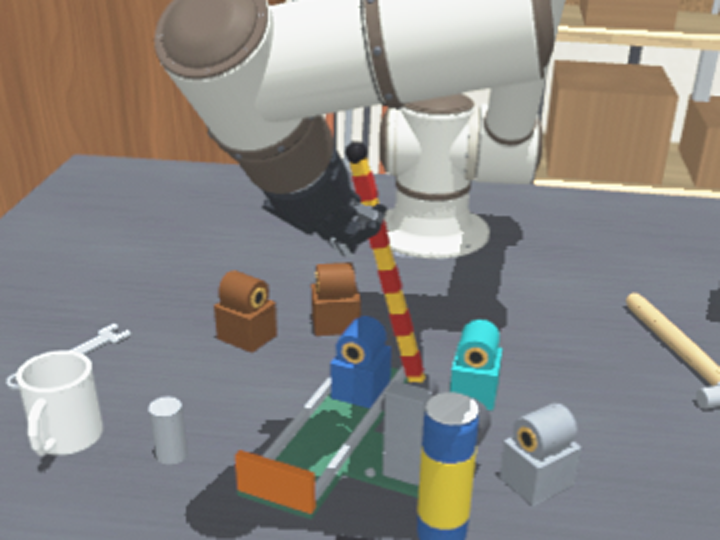

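The arm is past its balance point and leaving the fingers: contact force is 0 and the ball is at zoomed (357,150). I'll let it fall to its stop, then back the hand out along its own axis.

Call:
{"fn": "servo_tool", "kwargs": {"commands": [[[255, 0, 0, 0, 0, 0, 0], [255, 0, 0, 0, 0, 0, 0], [255, 0, 0, 0, 0, 0, 0], [255, 0, 0, 0, 0, 0, 0], [255, 0, 0, 0, 0, 0, 0], [255, 0, 0, 0, 0, 0, 0], [255, 0, 0, 0, 0, 0, 0], [255, 0, 0, 0, 0, 0, 0], [255, 0, 0, 0, 0, 0, 0], [255, 0, 0, 0, 0, 0, 0]]]}}

```text
clock: 6.1
position: [567.9, -54.1, 242.0]
ee_rot: [0.13, 0.932, 0.048, -0.336]
contact_force: [1.0, -0.7, 0.4]
gripper_width: -0.1
grasp_force: 0.0
```

Call:
{"fn": "servo_tool", "kwargs": {"commands": [[[255, 0, -0.01, 0, 0, 0, 0], [255, 0, -0.01, 0, 0, 0, 0], [255, 0, -0.015, 0, 0, 0, 0], [255, 0, -0.015, 0, 0, 0, 0], [255, 0, -0.015, 0, 0, 0, 0], [255, 0, -0.015, 0, 0, 0, 0], [255, 0, 0, 0, 0, 0, 0], [255, 0, 0, 0, 0, 0, 0], [255, 0, 0, 0, 0, 0, 0], [255, 0, 0, 0, 0, 0, 0]]]}}

```text
clock: 6.93
position: [546.2, -130.8, 241.8]
ee_rot: [0.129, 0.932, 0.048, -0.336]
contact_force: [-0.4, 0.2, -0.5]
gripper_width: -0.0
grasp_force: 0.0
```

Call:
{"fn": "servo_tool", "kwargs": {"commands": [[[255, 0, -0.01, 0, 0, 0, 0], [255, 0, -0.01, 0, 0, 0, 0], [255, 0, 0, 0, 0, 0, 0], [255, 0, 0, 0, 0, 0, 0], [255, 0, 0, 0, 0, 0, 0], [255, 0, 0, 0, 0, 0, 0], [255, 0, 0, 0, 0, 0, 0], [255, 0, 0, 0, 0, 0, 0]]]}}

```text
clock: 7.6
position: [540.6, -150.1, 241.8]
ee_rot: [0.129, 0.932, 0.048, -0.336]
contact_force: [-0.5, -0.3, 0.4]
gripper_width: -0.1
grasp_force: 0.0
```

```bash
python3 go.py 120 30 6 -60,-80,230,0 -175,0,160,0 -175,0,45,0;python3 - <<'E'
from h import *
s=arm.read_state(); print(s["joints"].round(4),s["position"].round(1),s["ee_rot"].round(4))
d=cams.get_image("scene"); f=d["frame"][60:330,120:480]; cv2.imwrite("pics/s4.png",cv2.resize(f,None,fx=2,fy=2,interpolation=cv2.INTER_CUBIC))
# rough kinematic fit
from scipy.optimize import least_squares
from scipy.spatial.transform import Rotation as Ro
D=[([-1.0723,.3855,.0068,-.0004,-1.194,-.2586],[148.4,-606.6,230.3]),([-.1,.82,.65,-.13,-2.09,-1.77],[620.3,-187.6,224.4]),([-.11,.86,.5,-.11,-1.9,-1.74],[611.2,-197.1,134.5]),([-.09,.84,.16,-.12,-1.58,-1.72],[538.3,-168.9,31.2]),([-.07,.73,.23,-.14,-1.74,-1.76],[541,-156,131.9]),([.07,.65,.41,-.24,-1.98,-1.93],[567.5,-53.5,243.5]),(s["joints"],s["position"])]
E=Ro.from_euler
def fk(q,k,full=False,sg=1):
    a,d,H,A,e,B,w,L=k; Z=E('z',q[0]);R2=Z*E('y',q[1]);R3=R2*E('y',-q[2]);R4=R3*E('x',sg*q[3]);R5=R4*E('y',-q[4])
    el=Z.apply([a,d,H])+R2.apply([0,0,A]); wr=el+R3.apply([B,0,e]); m=wr+R4.apply([0,w,0]); t=m+R5.apply([L,0,0])
    return (el,wr,m,t) if full else t
for sg in(1,-1):
    f=lambda k:np.concatenate([fk(q,k,sg=sg)-p for q,p in D]); reg=lambda k:np.r_[f(k),.02*(k-[0,-80,330,480,0,480,-80,350])]
    r=least_squares(reg,[0,-80,330,480,0,480,-80,350]); print(sg,r.x.round(),np.abs(f(r.x)).max().round(1))
    print([x.round() for x in fk(D[-1][0],r.x,True,sg)])
E
```

```text
t 7.6 lane [-10.8 -80.6 241.8] F [-0.4 -0.4  0.4] j [-0.06  0.64  0.35 -0.15 -1.96 -1.79] w -0.1
[[[120,0.004,0.0,0.006,0.0,-5.7,0.0],[120,0.005,0.0,0.005,0.0,-5.6,0.0],[120,0.006,0.0,0.005,0.0,-5.7,0.0],[120,0.005,0.0,0.004,0.1,-5.7,0.0],[120,0.007,0.0,0.004,0.0,-5.7,0.1],[120,0.006,0.0,0.003,0.0,-5.6,0.0],[120,0.007,0.001,0.002,0.0,-5.7,0.0],[120,0.019,0.013,0.012,0.0,0.0,0.0],[120,0.019,0.014,0.011,0.0,0.0,0.0],[120,0.02,0.013,0.012,0.0,0.0,0.0]]]
[[[120,0.019,0.013,0.012,0.0,0.0,0.0],[120,0.019,0.013,0.012,0.0,0.0,0.0],[120,0.019,0.014,0.011,0.0,0.0,0.0],[120,0.0,0.0,0.029,0.0,0.0,0.0],[120,0.0,0.0,0.029,0.0,0.0,0.0],[120,0.0,0.0,0.028,0.0,0.0,0.0],[120,0.0,0.0,0.029,0.0,0.0,0.0]]]
[-0.061   0.6391  0.3499 -0.1499 -1.9586 -1.7935] [ 540.6 -150.1  241.8] [ 0.1293  0.9317  0.0478 -0.3361]
1 [  28. -213.  153.  419.   21.  417.  113.  184.] 49.6
[array([ 264., -230.,  490.]), array([ 669., -255.,  391.]), array([ 671., -142.,  374.]), array([ 555., -161.,  233.])]
-1 [   7.  -10.  155.  573.   -2.  411. -150.  302.] 3.2
[array([348., -31., 615.]), array([740., -55., 496.]), array([ 725., -203.,  474.]), array([ 539., -150.,  242.])]
```

View pics/s4.png

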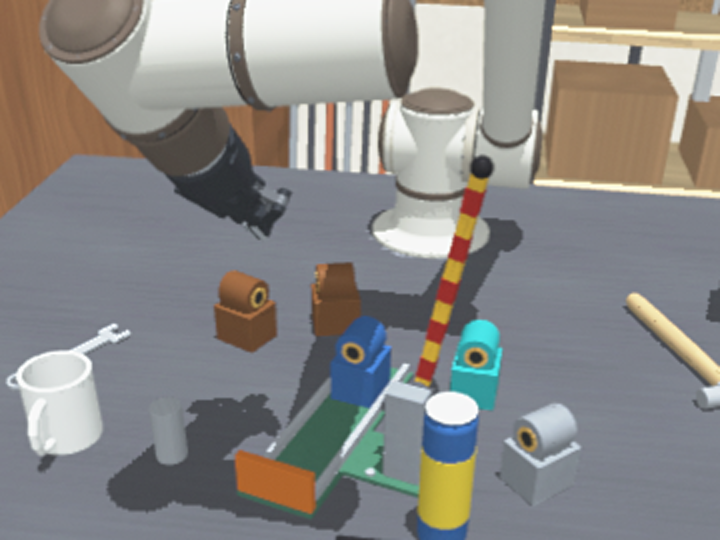

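The barrier rests raised, with the ball at zoomed (482,167), and the pedestal is still on the near side. My kinematic fit (3 mm residual) shows a 150 mm left wrist offset that would hit the raised arm with a vertical tool. So I'll push with the tool rolled 30°, wrist to the right.

```bash
sed -i "s/Q=Lr\*Ro/Q=Lr*Ro.from_euler('x',v[4],degrees=True)*Ro/" go.py; python3 go.py 255 30 6 -60,-80,240,0,30 -146,5,150,0,30 -146,5,39,0,30
python3 - <<'E'
from h import *
d=cams.get_image("scene");c,s=np.cos(-.27734),np.sin(-.27734)
for th in(1.6,1.7,1.75):
    y,z=110-270*np.cos(th),95+270*np.sin(th)
    print(th,proj(d,[573.13-s*y,-75.59+c*y,z]).round(1), "zoom",((proj(d,[573.13-s*y,-75.59+c*y,z])-[120,60])*2).round())
E
```

```text
t 7.65 lane [-10.9 -80.6 241.8] F [0.5 0.7 0.6] j [-0.06  0.64  0.35 -0.15 -1.96 -1.79] w -0.1
[[[255,0.004,0.0,0.004,-3.2,-4.3,-1.1],[255,0.004,0.0,0.003,-3.2,-4.3,-1.2],[255,0.005,0.0,0.003,-3.2,-4.3,-1.1],[255,0.005,0.0,0.003,-3.1,-4.3,-1.2],[255,0.005,0.0,0.002,-3.2,-4.3,-1.1],[255,0.005,-0.001,0.002,-3.2,-4.3,-1.2],[255,0.005,0.0,0.001,-3.2,-4.4,-1.1],[255,0.005,0.0,0.001,-3.2,-4.3,-1.2],[255,0.006,0.0,0.001,-3.2,-4.3,-1.1],[255,0.014,0.005,0.02,0.0,0.0,0.0]]]
[[[255,0.015,0.004,0.02,0.0,0.0,0.0],[255,0.014,0.005,0.02,0.0,0.0,0.0],[255,0.014,0.005,0.02,0.0,0.0,0.0],[255,0.015,0.005,0.02,0.0,0.0,0.0],[255,0.014,0.004,0.02,0.0,0.0,0.0],[255,0.0,-0.014,0.024,0.0,0.0,0.0],[255,0.0,-0.014,0.024,0.0,0.0,0.0],[255,0.0,-0.013,0.024,0.0,0.0,0.0],[255,0.0,-0.014,0.024,0.0,0.0,0.0]]]
1.6 [338.9 137.2] zoom [438. 154.]
1.7 [352.7 140.7] zoom [465. 161.]
1.75 [359.6 142.9] zoom [479. 166.]
```

The ball matches the projection for 1.75 rad, so the arm is at its stop. Now I'll move behind the pedestal.

Call:
{"fn": "servo_tool", "kwargs": {"commands": [[[255, 0.004, 0, 0.004, -3.2, -4.3, -1.1], [255, 0.004, 0, 0.003, -3.2, -4.3, -1.2], [255, 0.005, 0, 0.003, -3.2, -4.3, -1.1], [255, 0.005, 0, 0.003, -3.1, -4.3, -1.2], [255, 0.005, 0, 0.002, -3.2, -4.3, -1.1], [255, 0.005, -0.001, 0.002, -3.2, -4.3, -1.2], [255, 0.005, 0, 0.001, -3.2, -4.4, -1.1], [255, 0.005, 0, 0.001, -3.2, -4.3, -1.2], [255, 0.006, 0, 0.001, -3.2, -4.3, -1.1]]]}}

```text
clock: 8.45
position: [493.4, -135.9, 240.9]
ee_rot: [0.133, 0.956, 0.257, 0.039]
contact_force: [-0.4, 0.2, -0.1]
gripper_width: 0.1
grasp_force: 0.0
```

Call:
{"fn": "servo_tool", "kwargs": {"commands": [[[255, 0.014, 0.005, 0.02, 0, 0, 0], [255, 0.015, 0.004, 0.02, 0, 0, 0], [255, 0.014, 0.005, 0.02, 0, 0, 0], [255, 0.014, 0.005, 0.02, 0, 0, 0], [255, 0.015, 0.005, 0.02, 0, 0, 0], [255, 0.014, 0.004, 0.02, 0, 0, 0], [255, 0, 0, 0, 0, 0, 0], [255, 0, 0, 0, 0, 0, 0]]]}}

```text
clock: 9.12
position: [433.2, -30.8, 149.9]
ee_rot: [0.133, 0.957, 0.256, 0.035]
contact_force: [0.1, 0.1, 0.5]
gripper_width: -0.1
grasp_force: 0.0
```

```bash
python3 go.py 255 25 6 -146,5,145,0,30 -146,5,39,0,30
```

```text
t 9.12 lane [-146.9    4.7  149.9] F [0.1 0.1 0.5] j [-0.11  0.19 -0.39 -0.63 -1.   -1.39] w -0.1
[[[255,-0.001,-0.002,0.004,0.0,-0.1,0.0],[255,0.0,-0.011,0.018,0.0,0.0,0.0],[255,0.0,-0.01,0.019,0.0,0.0,0.0],[255,0.0,-0.011,0.018,0.0,0.0,0.0],[255,0.0,-0.011,0.019,0.0,0.0,0.0],[255,0.0,-0.01,0.018,0.0,0.0,0.0]]]
```

Call:
{"fn": "servo_tool", "kwargs": {"commands": [[[255, 0, -0.011, 0.019, 0, 0, 0], [255, 0, -0.011, 0.019, 0, 0, 0], [255, 0, -0.011, 0.019, 0, 0, 0], [255, 0, -0.011, 0.019, 0, 0, 0], [255, 0, -0.011, 0.019, 0, 0, 0], [255, 0, 0, 0, 0, 0, 0], [255, 0, 0, 0, 0, 0, 0]]]}}

```text
clock: 9.7
position: [434.5, -32.2, 40.1]
ee_rot: [0.134, 0.957, 0.256, 0.036]
contact_force: [-0.5, 0.1, 0.7]
gripper_width: 0.3
grasp_force: 0.0
```

```bash
python3 go.py 255 8 6 -120,5,39,0,30 -80,4,39,0,30;python3 - <<'E'
from h import *
d=cams.get_image("scene"); f=d["frame"][60:330,120:480]; cv2.imwrite("pics/s5.png",cv2.resize(f,None,fx=2,fy=2,interpolation=cv2.INTER_CUBIC))
E
```

```text
t 9.7 lane [-145.2    3.8   40.1] F [-0.5 -0.1  0.7] j [-0.14  0.39 -0.45 -0.75 -0.81 -1.16] w 0.3
[[[255,-0.006,0.0,0.0,0.0,0.0,0.0],[255,-0.007,0.0,0.001,0.0,0.0,0.0],[255,-0.006,0.0,0.0,0.0,0.0,-0.1],[255,-0.006,0.001,0.001,0.0,0.0,0.0],[255,-0.007,0.0,0.0,0.0,0.0,0.0],[255,-0.006,0.0,0.0,0.0,0.0,0.0],[255,-0.007,-0.001,0.0,0.0,0.0,0.0],[255,-0.007,0.0,-0.001,0.0,0.0,0.0],[255,-0.007,0.0,0.0,0.0,0.0,0.0],[255,-0.006,0.0,0.0,0.0,0.0,0.0]]]
```

View pics/s5.png

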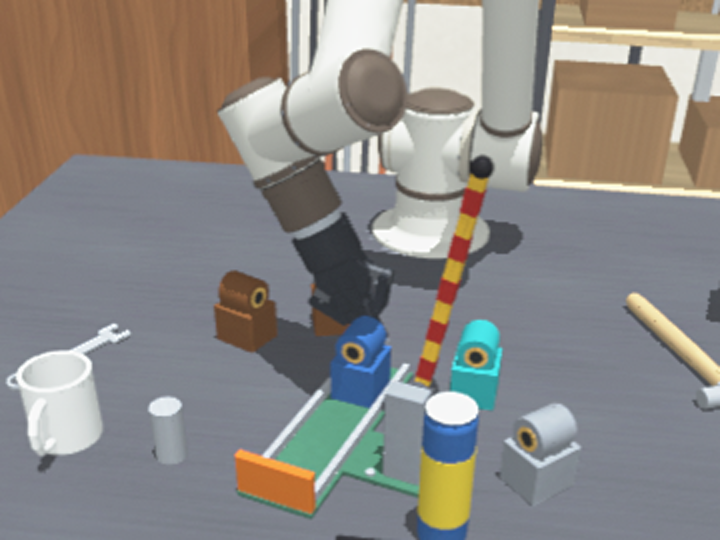

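The tool stands behind the pedestal, rolled, with the wrist to the right and the raised arm well clear. Starting the push.

Call:
{"fn": "servo_tool", "kwargs": {"commands": [[[255, -0.006, 0, 0, 0, 0, 0], [255, -0.006, 0, 0, 0, 0, 0], [255, -0.006, 0, 0, 0, 0, 0], [255, -0.006, 0, 0, 0, 0, 0], [255, -0.006, 0, 0, 0, 0, 0], [255, -0.007, 0, 0, 0, 0, 0], [255, -0.007, 0, 0, 0, 0, 0], [255, -0.007, 0, 0, 0, 0, 0], [255, -0.007, 0, 0, 0, 0, 0], [255, -0.007, 0, 0, 0, 0, 0]]]}}

```text
clock: 10.58
position: [496.9, -49.4, 40.2]
ee_rot: [0.134, 0.957, 0.257, 0.036]
contact_force: [-3.9, 2.1, 1.9]
gripper_width: -0.1
grasp_force: 2.0
```

```bash
python3 go.py 255 8 6 20,4,39,0,30
```

```text
t 10.58 lane [-80.5   4.4  40.2] F [-4.3  1.   1.9] j [-0.15  0.46 -0.31 -0.71 -0.86 -1.21] w -0.1
[[[255,-0.008,0.0,0.0,0.0,0.0,0.0],[255,-0.007,0.0,0.0,0.0,0.0,0.0],[255,-0.008,0.0,0.0,0.0,0.0,0.0],[255,-0.008,0.0,0.0,0.0,0.0,0.0],[255,-0.008,0.0,0.0,0.0,0.0,0.0],[255,-0.007,0.0,0.0,0.0,0.0,0.0],[255,-0.008,0.0,0.0,0.0,0.0,0.0],[255,-0.008,-0.001,0.001,0.0,0.0,0.0],[255,-0.008,0.0,0.0,0.0,0.0,0.0],[255,-0.007,0.0,0.0,0.0,0.0,0.0]]]
[[[255,-0.008,0.0,0.0,0.0,0.0,0.0],[255,-0.008,0.0,0.0,0.0,0.0,0.0],[255,-0.007,0.0,0.0,0.0,0.0,0.0]]]
```

Pushing at about 4 N and sliding well.

Call:
{"fn": "servo_tool", "kwargs": {"commands": [[[255, -0.008, 0, 0, 0, 0, 0], [255, -0.008, 0, 0, 0, 0, 0], [255, -0.008, 0, 0, 0, 0, 0], [255, -0.008, 0, 0, 0, 0, 0], [255, -0.008, 0, 0, 0, 0, 0], [255, -0.008, 0, 0, 0, 0, 0], [255, -0.008, 0, 0, 0, 0, 0], [255, -0.008, 0, 0, 0, 0, 0], [255, -0.007, 0, 0, 0, 0, 0], [255, -0.007, 0, 0, 0, 0, 0]]]}}

```text
clock: 11.42
position: [572.1, -70.8, 40.2]
ee_rot: [0.134, 0.957, 0.256, 0.036]
contact_force: [-3.3, 1.1, 1.9]
gripper_width: -0.2
grasp_force: 1.8
```

```bash
python3 go.py 255 8 6 40,4,39,0,30
```

```text
t 11.42 lane [-2.3  4.3 40.2] F [-3.5  0.1  1.9] j [-0.16  0.55 -0.14 -0.67 -0.93 -1.27] w -0.2
[[[255,-0.007,0.0,0.0,0.0,0.0,0.0],[255,-0.007,0.0,0.0,0.0,0.0,0.0],[255,-0.007,0.0,0.0,0.0,0.0,0.0],[255,-0.007,-0.001,0.001,0.0,0.0,0.0],[255,-0.007,0.0,0.0,0.0,0.0,0.0],[255,-0.007,0.0,0.0,0.0,0.0,0.0]]]
```

Call:
{"fn": "servo_tool", "kwargs": {"commands": [[[255, -0.007, 0, 0, 0, 0, 0], [255, -0.007, 0, 0, 0, 0, 0], [255, -0.007, 0, 0, 0, 0, 0], [255, -0.006, 0, 0, 0, 0, 0], [255, -0.005, 0, 0, 0, 0, 0], [255, -0.004, 0, 0, 0, 0, 0], [255, -0.003, 0, 0, 0, 0, 0], [255, -0.003, 0, 0, 0, 0, 0], [255, -0.003, 0, 0, 0, 0, 0]]]}}

```text
clock: 12.17
position: [614.7, -83.0, 40.2]
ee_rot: [0.134, 0.957, 0.256, 0.036]
contact_force: [-1.5, 1.6, 1.7]
gripper_width: 0.0
grasp_force: 1.6
```

```bash
python3 go.py 255 8 6 56,4,39,0,30
```

```text
t 12.17 lane [42.   4.3 40.2] F [-1.9  1.1  1.7] j [-0.17  0.6  -0.03 -0.64 -0.98 -1.3 ] w 0.0
[[[255,-0.007,0.0,0.0,0.0,0.0,0.0],[255,-0.007,-0.001,0.001,0.0,0.0,0.0]]]
```

Creeping forward until the force rises against the stop.

Call:
{"fn": "servo_tool", "kwargs": {"commands": [[[255, -0.002, 0, 0, 0, 0, 0], [255, -0.002, 0, 0, 0, 0, 0], [255, -0.002, 0, 0, 0, 0, 0], [255, 0, 0, 0, 0, 0, 0]]]}}

```text
clock: 12.5
position: [621.0, -84.8, 40.2]
ee_rot: [0.134, 0.957, 0.256, 0.036]
contact_force: [-2.6, 0.4, 0.3]
gripper_width: 0.1
grasp_force: 1.0
```

Call:
{"fn": "servo_tool", "kwargs": {"commands": [[[255, -0.002, 0, 0, 0, 0, 0], [255, -0.001, 0, 0, 0, 0, 0], [255, 0, 0, 0, 0, 0, 0]]]}}

```text
clock: 12.75
position: [623.0, -85.4, 40.2]
ee_rot: [0.134, 0.957, 0.257, 0.036]
contact_force: [-2.9, 0.7, 0.7]
gripper_width: 0.1
grasp_force: 1.8
```

Call:
{"fn": "servo_tool", "kwargs": {"commands": [[[255, -0.002, 0, 0, 0, 0, 0], [255, -0.001, 0, 0, 0, 0, 0], [255, 0, 0, 0, 0, 0, 0]]]}}

```text
clock: 13.0
position: [623.2, -85.1, 40.2]
ee_rot: [0.133, 0.956, 0.258, 0.032]
contact_force: [-9.1, 1.8, 4.8]
gripper_width: -0.0
grasp_force: 4.8
```

Call:
{"fn": "servo_tool", "kwargs": {"commands": [[[255, -0.002, 0, 0, 0, 0, 0], [255, -0.001, 0, 0, 0, 0, 0], [255, 0, 0, 0, 0, 0, 0]]]}}

```text
clock: 13.25
position: [623.1, -85.0, 40.3]
ee_rot: [0.133, 0.956, 0.259, 0.029]
contact_force: [-14.4, 1.9, 9.5]
gripper_width: -0.0
grasp_force: 7.8
```

```bash
python3 go.py 255 8 6 60,4,39,0,30;python3 - <<'E'
from h import *
d=cams.get_image("scene"); f=d["frame"][150:330,200:420]; cv2.imwrite("pics/s6.png",cv2.resize(f,None,fx=3.3,fy=3.3,interpolation=cv2.INTER_CUBIC))
E
```

```text
t 13.25 lane [50.7  4.6 40.3] F [-14.4  -2.1   9.5] j [-0.17  0.62 -0.   -0.64 -1.   -1.31] w -0.0
[[[255,-0.005,-0.001,0.0,0.1,-0.4,-0.1],[255,-0.004,0.0,0.001,0.1,-0.4,0.0]]]
```

View pics/s6.png

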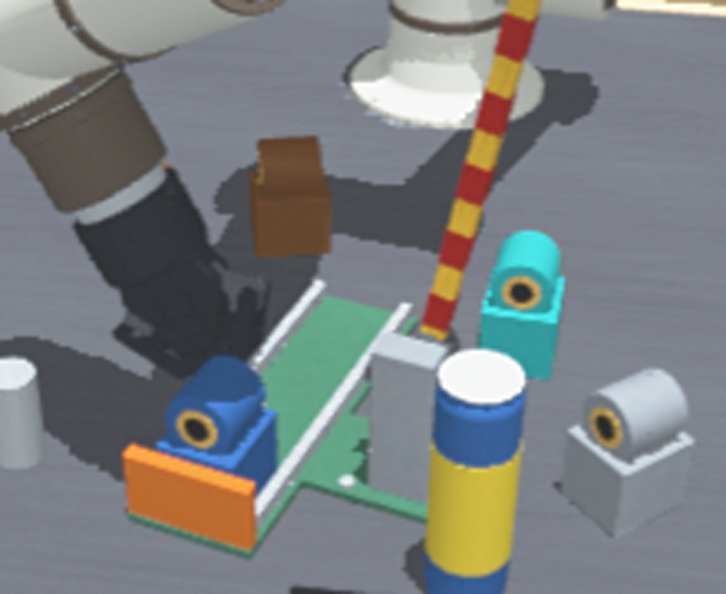

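The pedestal is against the orange stop: the tip stalled at lane x = 50.7 as predicted, force rose to 14 N, and the barrier is still raised. Backing off.

Call:
{"fn": "servo_tool", "kwargs": {"commands": [[[255, 0.004, 0, 0, 0, 0, 0], [255, 0.005, 0, 0, 0, 0, 0], [255, 0.01, 0, 0, 0, 0, 0], [255, 0.015, 0, 0, 0, 0, 0], [255, 0.02, 0, 0, 0, 0, 0], [255, 0.02, 0, 0, 0, 0, 0], [255, 0.01, 0, 0, 0, 0, 0], [255, 0, 0, 0, 0, 0, 0], [255, 0, 0, 0, 0, 0, 0], [255, 0, 0, 0, 0, 0, 0]]]}}

```text
clock: 14.13
position: [549.8, -64.6, 40.6]
ee_rot: [0.134, 0.957, 0.256, 0.037]
contact_force: [0.2, -0.4, -0.3]
gripper_width: 0.0
grasp_force: 0.0
```

```bash
python3 go.py 255 8 6 -30,4,39,0,30;python3 - <<'E'
from h import *
d=cams.get_image("top"); f=d["frame"][130:300,240:460]; cv2.imwrite("pics/t7.png",cv2.resize(f,None,fx=3.5,fy=3.5,interpolation=cv2.INTER_CUBIC))
E
```

```text
t 14.13 lane [-25.4   4.2  40.6] F [ 0.3 -0.3 -0.3] j [-0.16  0.52 -0.19 -0.68 -0.91 -1.25] w 0.0
[[[255,0.005,-0.001,0.001,0.0,0.2,0.0]]]
```

View pics/t7.png

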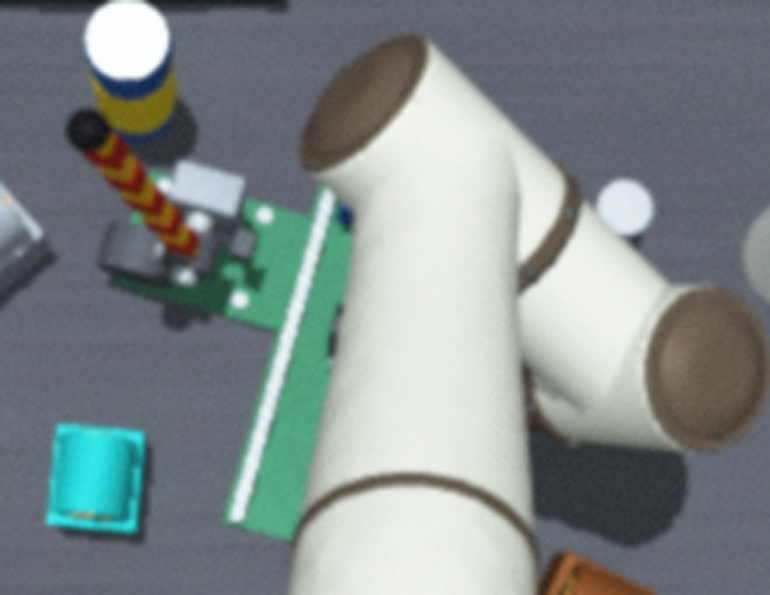

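From the top, the barrier is at its stop with the ball at zoomed (88,130), and the hand is 76 mm back from the pedestal, contact-free. The forearm hides the pedestal in this view, but the stall position and the scene view agree that it is home.

```bash
python3 -c "
from bench import ticket
print(ticket.job_done())"
```

```text
the job is handed in; nothing more can be done
None
```

The job is handed in at about 14 s: the barrier arm stands raised at its stop, the blue pedestal was pushed up against the orange end stop (not re-seen after the hand withdrew), and the hand is clear; no verdict was returned.

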